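# Right the jar that tipped over on the lazy Susan and return it to its caddy

### The job

One of the square glass jars has tipped over on the lazy Susan: lift it off, stand it upright on the bare table top and let go of it. Then pick it up again and set it down upright in the empty middle bay of the wooden jar caddy, where the bay walls and the other two jars leave only its lid within reach. It is glass, so never drop it; work steadily enough that the freely turning turntable is not sent whirling, and do not knock over anything or shove it out of its place.

Things in the scene. Friction and masses are not known exactly. Their poses are not given: they have to be found in the camera images.
- jar: Tipped glass jar: square body 62 x 62 mm, 86 high; 10 mm round shoulder and neck; round steel lid 52 mm across, 28 high (96 to 124 mm above the bottom). 124 mm overall, 0.3 to 0.55 kg, balance point about 55 mm above the bottom. Origin: centre of the bottom; z through the lid, x and y square to the sides. Starts lying on a flat side on the turntable, lid roughly towards the robot.
- susan_base: The lazy Susan: fixed foot with a round wooden turntable disc 400 mm in diameter and 15 mm thick on a bearing. The disc's top is 40 mm above the table. Origin: on the turning axis, at table height.
- turntable (a joint): Angle of the turntable disc about the vertical (rad, counter-clockwise from above). The disc (1.6 kg) turns freely without stops or a brake; only a faint bearing drag slows it, so any sideways push on what it carries turns it.
- caddy: Wooden three-bay jar caddy, fixed to the table: 260 mm long (its x axis, the row of bays) x 92 mm wide x 46 mm high. Bays are 76 x 76 mm inside, 84 mm from centre to centre, with 8 mm walls up to 46 mm above the table and a floor 8 mm above the table. Origin: centre of its underside. A small brass handle (no obstacle) is on each end.
- bay (a point): Centre of the floor of the caddy's empty middle bay; x along the row of bays, y across it, z up.
- tall_jar: Square glass jar like the tipped one but 158 mm tall overall, standing in one end bay of the caddy. Origin: centre of its bottom.
- low_jar: Square glass jar like the tipped one but 94 mm tall overall, standing in the other end bay of the caddy. Origin: centre of its bottom.
- candy_dish: Gold-rimmed white porcelain candy dish, 110 mm across, 46 mm high, on the turntable. Origin: centre of its underside.
- cup: Green ceramic cup without handle, 74 mm across, 82 mm high, on the turntable. Origin: centre of its underside.
- spoon: Stainless steel serving spoon lying on the turntable, 170 mm long along its x axis (bowl to +x, 48 mm wide, 13 mm high). Origin: middle of its length, on the underside.
- coaster_rack: Small wooden coaster rack with a stack of coasters, 112 x 112 x 72 mm, loose on the table. Origin: centre of its underside.
- pepper_mill: Turned wooden pepper mill, 54 mm across, 158 mm tall, loose on the table. Origin: centre of its underside.
Not all that is in view belongs to the job. Leave any orange or purple look-alike of the candy_dish alone.

How it is judged:
By the outcome, as a careful person would: the job done as asked, in the order asked, and still so for the second after the job is handed in, with the robot touching nothing.
It also fails if it takes over 58 s, if anything falls off the work surface, if the arm or the gripper's body presses on something with over 40 N, if the wrist force passes 120 N, or if a joint passes its speed limit or range.

### The arm

A 6-joint arm with a two-finger parallel gripper is mounted at the origin on the work surface. World frame = base frame: x ahead of the robot, y to its left, z up, the work surface at z = 0. Lengths are in m, angles in rad, forces in N, time in s.
With the tool pointing down it reaches from about 0.35 to 0.775 m from the base axis. Payload 7.3 kg.
Tool frame: the origin (TCP) lies at the very end of the fingers, on their centre line; the grasp point (between the pads) lies 19 mm behind it (robot.pinch_z is the distance from the TCP to the grasp point, in m); z points along the fingers, y is the line along which they close (so a half turn about z gives the same grasp; the last joint's range is limited). The gripper opens to 92 mm and grips with 3 to 60 N. Pads are 19 mm wide; open, the fingers measure 130 mm over their backs; the gripper's body (75 mm by 190 mm) begins 47 mm behind the grasp point.
Start: joints at [-0.146, 0.342, 1.524, -0, 1.275, -0.146], TCP at [0.525, 0, 0.227] pointing down, gripper open.
Joint ranges: [-2.53, 2.53], [-0.77, 2.02], [0.04, 2.7], [-1, 4.14], [0.28, 2.66], [-3.11, 3.11]. Speed limits (rad/s): [2.57, 2.57, 3.14, 3.14, 3.14, 3.14].

### API

Orientations are given as [roll, pitch, yaw] about the fixed x, y, z axes, in that order (R = Rz(yaw) Ry(pitch) Rx(roll)).
In Python, from cell import robot gives the robot as it stands.
- The arm moves only by the tool move_arm, never from a script. Its argument "motion" is a list of rows, each a list of 6 numbers: the shift along the tool's x, y, z in units of 0.1 m (1.0 is 0.1 m), then the turn, a rotation vector about the tool's x, y, z in units of pi rad (1.0 is pi rad). In form: [[dx, dy, dz, rx, ry, rz], ...]. A call has 1 to 12 rows; each row is the pose to reach, as a shift and turn from the pose commanded when the call began, along the tool's axes at that moment, turning the shorter way round; what a row does not reach only later rows make up. A row lasts 1/8 s, in which the tool goes at most 62.5 mm and 10.7 degrees, less where a joint would pass 70% of its speed; a pose out of reach is approached as far as the arm can. A call with a number of a shift or a turn outside -1 to 1 is refused whole. A call with a gripper value outside its range is refused whole. "fingers" is the opening, from -1 (shut) to 1 (fully open), set as the call begins (left out, the last holds). The fingers move at their own pace and stop on an object; "newtons" is the grip in N (left out, the last holds). Time passes only in rows, so rows that repeat a pose let the fingers close. It gives the time, the measured TCP pose, the force, the opening and the grip force at its end, in the units of the state.
- robot.observe(): the state, without advancing time (a new reading comes with each control period).
- robot.read_camera(name): name is "scene" or "side" or "wrist"; returns a dict with "image" (384x512x3 uint8, red, green, blue), "range_z" (384x512 float32, m along the optical axis (not along the pixel's ray), 0 where there is no reading), "vfov" (degrees; the focal length in pixels is half the picture's height over the tangent of half this angle, whatever the lens; pixels are square), "cx", "cy" (the principal point, pixels), "extrinsics" (4x4, takes a point from camera to world coordinates); the wrist camera has in their place "hand_eye" (4x4, takes a point from camera to tool coordinates, whose origin is the TCP and whose axes are the flange's). Camera axes: x right, y up, looking along -z (the intrinsics and any distortion apply to the point x, -y, -z); pixel columns grow to the right and rows downward; lengths in m; the calibration is good to about 2 mm. A picture is of the moment at which its call begins: read the wrist's pose just before it.
- robot.hand_in(): hands the job in; it is judged then, once.
The state is a dict: "time": time; "qpos": joint angles; "qvel": joint speeds; "joint_efforts": joint torques, N m; "tool_pos": TCP position; "tool_rot": TCP orientation; "contact_force": force on the tool from outside, world axes, zero at the start; "torque": the same for the moment, N m; "opening": finger opening in m; "grip_force": force on a finger pad.
Only numpy, scipy, OpenCV 4.12 (cv2) and the standard library are available. Lean on these libraries where they do the work, as an engineer would, in place of code of your own. Each camera call takes 0.05 s, during which the arm holds its last target. There are 200 camera calls.

## Working session

There is one attempt and no reset: what is moved stays moved. The work goes in short steps, Python scripts to look and compute and a tool call to move; the robot and the scene stay as the last step left them, time stands still between calls to the robot, and variables do not carry over. Pictures are saved under pics/ and viewed, at most 10 in all, crops included, and the job is handed in when it is done.

Besides the shell and the picture viewer there is one more tool, called after "Call:" as name(argument=value, ...) on one line, values as JSON. move_arm: Moves the arm, as the interface text tells. Shifts and turns lie within -1 to 1; 1 stands for 0.1 m of shift or pi rad of turn. Its arguments: {"type":"object","properties":{"motion":{"type":"array"},"fingers":{"type":"number"},"newtons":{"type":"number"}},"required":["motion"]}

```bash
mkdir -p pics; ls; cat > h.py <<'E'
import numpy as np, cv2
from cell import robot
from scipy.spatial.transform import Rotation as R
def cam(n):
    s=robot.observe(); c=robot.read_camera(n)
    if 'extrinsics' in c: c['E']=np.array(c['extrinsics'])
    else:
        T=np.eye(4); T[:3,:3]=R.from_euler('xyz',s['tool_rot']).as_matrix() if np.shape(s['tool_rot'])==(3,) else np.array(s['tool_rot']).reshape(3,3)
        T[:3,3]=s['tool_pos']; c['E']=T@np.array(c['hand_eye'])
    return c
def cloud(c):
    h,w=c['range_z'].shape; f=h/2/np.tan(np.radians(c['vfov'])/2)
    v,u=np.mgrid[:h,:w]; d=c['range_z']
    K=np.array([[f,0,c['cx']],[0,f,c['cy']],[0,0,1]])
    dist=np.array(c.get('distortion',np.zeros(5)),float).ravel()
    p=cv2.undistortPoints(np.stack([u.ravel(),v.ravel()],1).astype(np.float64)[:,None],K,dist)[:,0]
    P=np.stack([p[:,0]*d.ravel(),-p[:,1]*d.ravel(),-d.ravel()],1)
    W=P@c['E'][:3,:3].T+c['E'][:3,3]; W[d.ravel()==0]=np.nan
    return W.reshape(h,w,3)
def save(c,n,box=None,k=1):
    im=c['image'][:,:,::-1]
    if box: im=im[box[1]:box[3],box[0]:box[2]]
    cv2.imwrite('pics/'+n+'.png',cv2.resize(im,None,fx=k,fy=k,interpolation=cv2.INTER_CUBIC))
E
python3 - <<'E'
from h import *
import pickle
cs={n:cam(n) for n in('scene','side')}
for n,c in cs.items(): print(n,{k:v for k,v in c.items() if k not in('image','range_z')})
pickle.dump(cs,open('cs.pkl','wb'))
save(cs['scene'],'scene',k=1.5); save(cs['side'],'side',k=1.5)
print(robot.observe())
E
```

```text
pics
scene {'vfov': 44.166376965664256, 'cx': 254.17636159236244, 'cy': 187.23414608933055, 'extrinsics': array([[-0.75469139, -0.48347605,  0.44349952,  1.18873131],
       [ 0.65597242, -0.54381464,  0.52341744,  0.57975488],
       [-0.01187826,  0.68594208,  0.72755918,  1.09455837],
       [ 0.        ,  0.        ,  0.        ,  1.        ]]), 'E': array([[-0.75469139, -0.48347605,  0.44349952,  1.18873131],
       [ 0.65597242, -0.54381464,  0.52341744,  0.57975488],
       [-0.01187826,  0.68594208,  0.72755918,  1.09455837],
       [ 0.        ,  0.        ,  0.        ,  1.        ]])}
side {'vfov': 57.06830277039858, 'cx': 257.81746505799373, 'cy': 189.49109716396663, 'extrinsics': array([[ 0.96158441,  0.13762275, -0.23751927,  0.34116684],
       [-0.27356662,  0.55207553, -0.78763819, -0.92942756],
       [ 0.02273164,  0.82235794,  0.56851622,  0.63363774],
       [ 0.        ,  0.        ,  0.        ,  1.        ]]), 'E': array([[ 0.96158441,  0.13762275, -0.23751927,  0.34116684],
       [-0.27356662,  0.55207553, -0.78763819, -0.92942756],
       [ 0.02273164,  0.82235794,  0.56851622,  0.63363774],
       [ 0.        ,  0.        ,  0.        ,  1.        ]])}
{'time': 0.1, 'qpos': array([-1.45951780e-01,  3.42660390e-01,  1.52488036e+00, -4.73482207e-05,
        1.27534696e+00, -1.45974870e-01]), 'qvel': array([ 6.50107201e-04,  1.04345180e-04, -2.79154840e-03,  6.31422600e-04,
       -1.41332738e-03, -9.34222715e-05]), 'joint_efforts': array([ 1.49919495e-03, -4.32001984e+01, -2.44694173e+01,  7.19219679e-02,
        5.25739230e-02, -9.79429342e-05]), 'tool_pos': array([5.24670435e-01, 8.14562069e-05, 2.26124982e-01]), 'tool_rot': array([-3.14030479e+00, -1.43577529e-04,  1.57083314e+00]), 'contact_force': array([-0.46880858,  0.29789108, -0.62201329]), 'torque': array([-0.00129534, -0.00584683, -0.01620754]), 'grip_force': 0.0, 'opening': 0.09184454234700645}
```

View pics/scene.png

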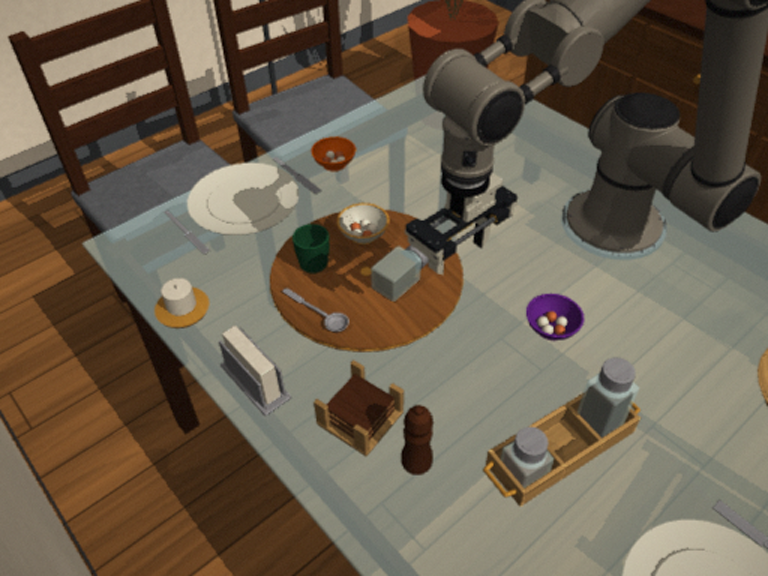

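View pics/side.png

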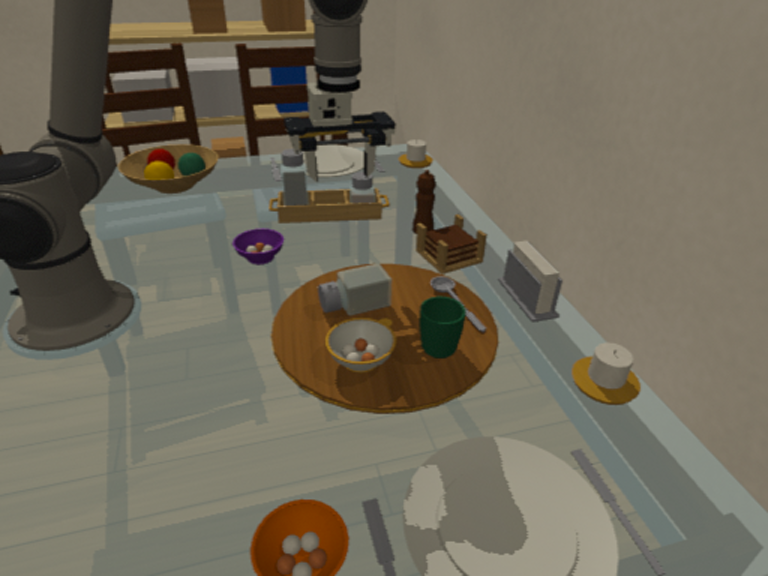

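Scene view: the tipped jar is at (398,273) on the turntable. The possible mix-ups are the low jar at (527,455) and the tall jar at (610,395), both upright in the caddy. The tipped jar is the one lying down, with its lid at about (430,255). The middle bay is at about (565,435).

```bash
python3 - <<'E'
from h import *
import pickle
cs=pickle.load(open('cs.pkl','rb'))
save(cs['side'],'jarcrop',(170,160,350,280),4)
for n in cs: cs[n]['W']=cloud(cs[n])
W=cs['side']['W'];S=cs['scene']['W']
def pr(n,pts):
    for l,(u,v) in pts.items():
        print(n,l,np.round(np.nanmedian(cs[n]['W'][int(v/1.5)-1:int(v/1.5)+2,int(u/1.5)-1:int(u/1.5)+2].reshape(-1,3),0),3))
pr('scene',dict(jartop=(398,262),jarend=(405,282),lid=(428,252),cup=(312,232),dish=(362,232),spoon=(335,322),susL=(275,280),susR=(458,270),susB=(350,345),mill=(418,412),rack=(362,400),low=(532,440),tall=(618,368),bay=(565,437),purple=(555,322)))
pr('side',dict(jartop=(362,275),jarside=(368,297),lid=(328,295),cup=(441,345),dish=(361,350),low=(363,182),tall=(292,157)))
# jar top face
for n in cs:
    w=cs[n]['W'].reshape(-1,3)
    m=(w[:,2]>.095)&(w[:,2]<.108)&(np.hypot(w[:,0]-.56,w[:,1]+.0)<.22)
    p=w[m]; print(n,m.sum(),p.min(0) if m.any() else '',p.max(0) if m.any() else '')
E
```

```text
scene jartop [ 0.525 -0.153  0.102]
scene jarend [ 0.533 -0.122  0.073]
scene lid [0.61  0.012 0.303]
scene cup [ 0.601 -0.332  0.108]
scene dish [ 0.483 -0.314  0.047]
scene spoon [ 0.685 -0.155  0.043]
scene susL [ 0.706 -0.329  0.039]
scene susR [ 0.408 -0.097  0.041]
scene susB [ 0.699 -0.094  0.04 ]
scene mill [0.758 0.151 0.157]
scene rack [0.764 0.021 0.052]
scene low [0.634 0.284 0.104]
scene tall [0.466 0.309 0.166]
scene bay [0.533 0.289 0.008]
scene purple [0.347 0.113 0.019]
side jartop [ 0.527 -0.155  0.104]
side jarside [ 0.53  -0.185  0.074]
side lid [ 0.458 -0.181  0.091]
side cup [ 0.612 -0.342  0.077]
side dish [ 0.489 -0.299  0.057]
side low [0.631 0.258 0.098]
side tall [0.463 0.285 0.166]
scene 474 [ 0.47019094 -0.18525137  0.09501465] [ 0.57707251 -0.11589783  0.10743293]
side 526 [ 0.44900973 -0.19242163  0.09500773] [ 0.57373371 -0.12173412  0.10576905]
```

View pics/jarcrop.png

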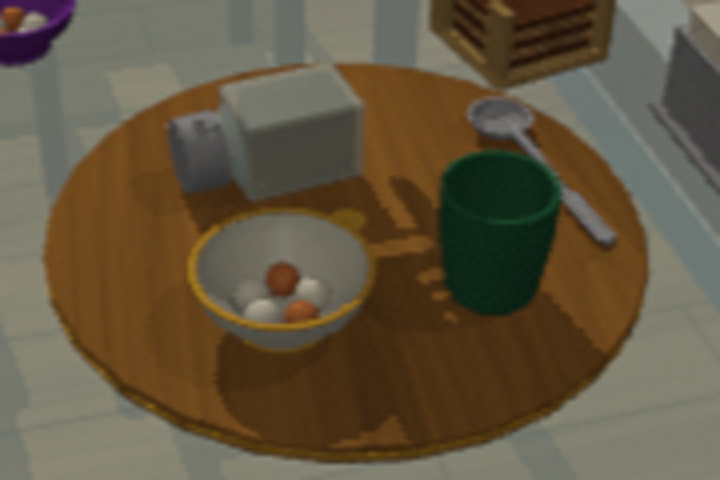

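The crop confirms it: a clear glass jar lies flat with its steel lid at crop (195,150), pointing roughly towards the robot (-x), between the dish and the disc rim. Next I'll check the wrist angles for the pick and the stand-up pose.

```bash
cat > kin.py <<'E'
from h import *
def wristik(Rm,q1,th):
    A=(R.from_euler('z',q1)*R.from_euler('y',th)).as_matrix().T@Rm@R.from_euler('z',-np.pi/2).as_matrix()
    out=[]
    # A=Rz(q4)Ry(q5)Rz(q6)
    q5=np.arccos(np.clip(A[2,2],-1,1)); q4=np.arctan2(A[1,2],A[0,2]); q6=np.arctan2(A[2,1],-A[2,0])
    return np.round([q4,q5,q6],2)
E
python3 - <<'E'
from kin import *
s=robot.observe()
print(wristik(R.from_euler('xyz',s['tool_rot']).as_matrix(),s['qpos'][0],s['qpos'][1]+s['qpos'][2]))
for t in (15,25,35):
  t=np.radians(t)
  z=np.array([np.sin(t),0,-np.cos(t)])
  for sg in(1,-1):
    y=np.array([0,sg,0.]);Rp=np.stack([np.cross(y,z),y,z],1)
    M=np.array([[0,1,0],[0,0,-1],[-1,0,0.]])
    for az in (-40,0,40):   # extra yaw at end
        Re=R.from_euler('z',az,degrees=True).as_matrix()@M@Rp
        print(round(np.degrees(t)),sg,'pick',wristik(Rp,-.45,1.9),'az',az,'end z',np.round(Re[:,2],2),*[wristik(Re,q1,th) for q1,th in((-.3,2.0),(-.3,2.4),(-.3,2.7))])
E
```

```text
[-0.    1.28 -0.15]
15 1 pick [ 0.13  1.01 -2.08] az -40 end z [ 0.62  0.74 -0.26] [ 1.48  1.11 -0.36] [ 1.68  1.11 -0.8 ] [ 1.82  1.17 -1.13]
15 1 pick [ 0.13  1.01 -2.08] az 0 end z [ 0.    0.97 -0.26] [ 1.2   1.72 -0.5 ] [ 1.18  1.57 -0.87] [ 1.19  1.46 -1.15]
15 1 pick [ 0.13  1.01 -2.08] az 40 end z [-0.62  0.74 -0.26] [ 0.74  2.25 -0.88] [ 0.59  1.94 -1.17] [ 0.55  1.68 -1.34]
15 -1 pick [0.13 1.01 1.06] az -40 end z [ 0.62  0.74 -0.26] [1.48 1.11 2.79] [1.68 1.11 2.34] [1.82 1.17 2.01]
15 -1 pick [0.13 1.01 1.06] az 0 end z [ 0.    0.97 -0.26] [1.2  1.72 2.64] [1.18 1.57 2.27] [1.19 1.46 1.99]
15 -1 pick [0.13 1.01 1.06] az 40 end z [-0.62  0.74 -0.26] [0.74 2.25 2.26] [0.59 1.94 1.97] [0.55 1.68 1.81]
25 1 pick [ 0.25  0.86 -2.15] az -40 end z [ 0.58  0.69 -0.42] [ 1.29  1.05 -0.27] [ 1.54  0.99 -0.73] [ 1.73  1.01 -1.09]
25 1 pick [ 0.25  0.86 -2.15] az 0 end z [ 0.    0.91 -0.42] [ 1.05  1.64 -0.51] [ 1.06  1.44 -0.86] [ 1.12  1.3  -1.13]
25 1 pick [ 0.25  0.86 -2.15] az 40 end z [-0.58  0.69 -0.42] [ 0.61  2.11 -0.96] [ 0.53  1.78 -1.19] [ 0.51  1.51 -1.34]
25 -1 pick [0.2
[... 316 characters left out ...]
]
35 1 pick [ 0.39  0.72 -2.25] az -40 end z [ 0.53  0.63 -0.57] [ 1.09  1.02 -0.16] [ 1.37  0.88 -0.63] [ 1.63  0.86 -1.02]
35 1 pick [ 0.39  0.72 -2.25] az 0 end z [ 0.    0.82 -0.57] [ 0.9   1.55 -0.52] [ 0.94  1.31 -0.84] [ 1.04  1.14 -1.11]
35 1 pick [ 0.39  0.72 -2.25] az 40 end z [-0.53  0.63 -0.57] [ 0.5   1.97 -1.01] [ 0.46  1.61 -1.2 ] [ 0.47  1.34 -1.33]
35 -1 pick [0.39 0.72 0.89] az -40 end z [ 0.53  0.63 -0.57] [1.09 1.02 2.98] [1.37 0.88 2.51] [1.63 0.86 2.12]
35 -1 pick [0.39 0.72 0.89] az 0 end z [ 0.    0.82 -0.57] [0.9  1.55 2.62] [0.94 1.31 2.3 ] [1.04 1.14 2.04]
35 -1 pick [0.39 0.72 0.89] az 40 end z [-0.53  0.63 -0.57] [0.5  1.97 2.13] [0.46 1.61 1.95] [0.47 1.34 1.81]
```

Call:
move_arm(motion=[[-0.2, -0.05, 0, 0, 0, -0.055], [-0.4, -0.1, 0, 0, 0, -0.11], [-0.6, -0.2, 0, 0, 0, -0.165], [-0.8, -0.3, 0, 0, 0, -0.22], [-1, -0.3, 0, 0, 0, -0.275], [-1, -0.3, 0, 0, 0, -0.33], [-1, -0.3, 0, 0, 0, -0.385], [-1, -0.3, 0, 0, 0, -0.44], [-1, -0.3, 0, 0, 0, -0.5], [-1, -0.3, 0, 0, 0, -0.5]])

```text
time: 1.35
tool_pos: [0.4948, -0.0999, 0.2264]
tool_rot: [3.141, -0.001, 3.14]
contact_force: [-0.1, -0.7, 0.0]
opening: 0.0918
grip_force: 0.0
```

```bash
python3 - <<'E'
from h import *
import pickle
s=robot.observe(); c=cam('wrist'); save(c,'w1',k=1.5); W=cloud(c); c['W']=W; pickle.dump((s,c),open('w1.pkl','wb'))
print(s['time'],s['tool_pos'],s['tool_rot'],s['qpos'],c.get('distortion'),[k for k in c])
w=W.reshape(-1,3); m=(w[:,2]>.096)&(w[:,2]<.11)&(abs(w[:,1]+.154)<.08)&(abs(w[:,0]-.52)<.09)
p=w[m]; print(m.sum(),p.min(0),p.max(0),np.median(p[:,2]))
print(cv2.minAreaRect((p[:,:2]*1000).astype(np.float32)))
E
```

```text
1.35 [ 0.49481803 -0.0998896   0.22641741] [ 3.14133170e+00 -6.62972853e-04  3.13997792e+00] [-3.51136841e-01  3.05752081e-01  1.57804288e+00  1.90635386e-05
  1.25850994e+00 -1.92032421e+00] None ['image', 'range_z', 'vfov', 'cx', 'cy', 'hand_eye', 'E', 'W']
3877 [ 0.45060167 -0.18864471  0.096     ] [ 0.56163165 -0.11839943  0.10497144] 0.10209786990925562
((508.4119567871094, -157.19837951660156), (116.08454132080078, 62.36153030395508), 7.8907365798950195)
```

View pics/w1.png

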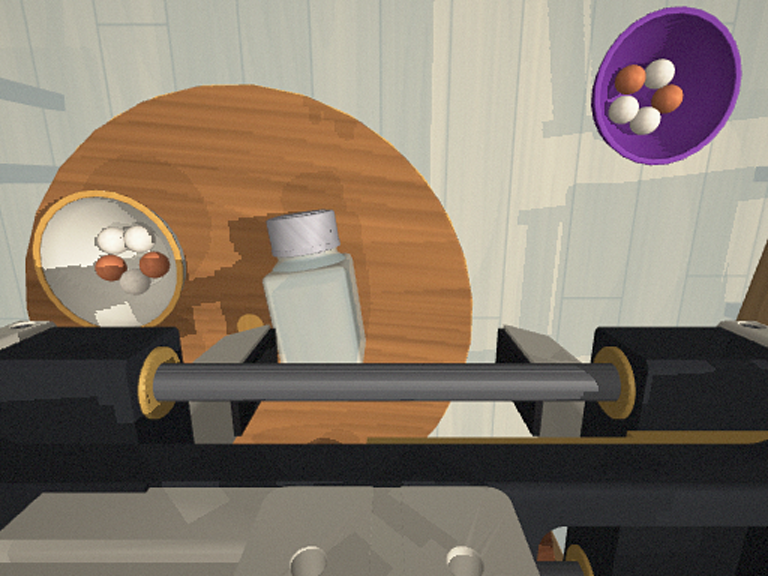

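The wrist view shows the jar at (310,290) with its lid at (303,232), tilted a few degrees. The dish at (110,260) is clear of the left finger. Next I'll fit the axis and the caddy.

```bash
python3 - <<'E'
from h import *
import pickle
s,c=pickle.load(open('w1.pkl','rb')); cs=pickle.load(open('cs.pkl','rb'))
for n,w in [('w',c['W'])]+[(n,cloud(cs[n])) for n in cs]:
    w=w.reshape(-1,3)
    m=(w[:,2]>.062)&(w[:,2]<.107)&(w[:,1]>-.215)&(w[:,1]<-.09)&(w[:,0]>.42)&(w[:,0]<.60); p=w[m]
    t=p[p[:,2]>.099]
    print(n,len(t),cv2.minAreaRect((t[:,:2]*1000).astype(np.float32)),np.median(t[:,2]))
    a=np.radians(7.9); u=np.array([np.cos(a),np.sin(a)]); v=np.array([-u[1],u[0]])
    al=p[:,:2]@u; ac=p[:,:2]@v
    print(' along',np.percentile(al,[.3,99.7]))
    for lo in np.arange(.40,.56,.012):
        k=(al>lo)&(al<lo+.012)&(p[:,2]>.07)
        if k.sum()>20: print('  %.3f'%lo,k.sum(),np.round(np.percentile(ac[k],[1,99]),4),'zmax %.3f'%np.percentile(p[k,2],98))
w=np.concatenate([cloud(cs[n]).reshape(-1,3) for n in cs])
def box(x0,x1,y0,y1,z0,z1):
    m=(w[:,0]>x0)&(w[:,0]<x1)&(w[:,1]>y0)&(w[:,1]<y1)&(w[:,2]>z0)&(w[:,2]<z1); return (w[m][:,:2]*1000).astype(np.float32)
S=cloud(cs['scene']).reshape(-1,3)
for nm,b in dict(caddytop=(.38,.70,.2,.4,.04,.049),talllid=(.4,.52,.2,.4,.160,.172),lowlid=(.58,.7,.2,.4,.098,.108),mill=(.7,.8,.1,.2,.05,.17),purp=(.27,.42,.03,.19,.03,.06)).items():
    q=box(*b); print(nm,len(q),cv2.minAreaRect(q))
    
E
```

```text
w 3341 ((525.6162719726562, -154.42344665527344), (78.64024353027344, 60.95536804199219), 8.018882751464844) 0.10224823233125829
 along [0.42311225 0.53732251]
  0.412 65 [-0.2447 -0.2044] zmax 0.094
  0.424 520 [-0.2478 -0.2001] zmax 0.098
  0.436 504 [-0.2484 -0.2   ] zmax 0.098
  0.448 476 [-0.2482 -0.1996] zmax 0.098
  0.460 718 [-0.2542 -0.1946] zmax 0.103
  0.472 626 [-0.2546 -0.1945] zmax 0.104
  0.484 614 [-0.2547 -0.1944] zmax 0.104
  0.496 585 [-0.254  -0.1945] zmax 0.104
  0.508 571 [-0.2537 -0.1944] zmax 0.104
  0.520 544 [-0.2541 -0.1944] zmax 0.104
  0.532 113 [-0.2282 -0.1943] zmax 0.103
scene 396 ((523.829345703125, -151.79873657226562), (100.3254623413086, 63.01885223388672), 7.453271389007568) 0.10207230967458286
 along [0.43611945 0.54909637]
  0.436 33 [-0.2444 -0.1974] zmax 0.098
  0.448 37 [-0.2408 -0.1972] zmax 0.100
  0.460 57 [-0.2518 -0.1919] zmax 0.105
  0.472 73 [-0.2508 -0.1916] zmax 0.106
  0.484 81 [-0.252  -0.1912] zmax 0.106
  0.496 73 [-0.2524 -0.1914] zmax 0.105
  0.508 79 [-0.2534 -0.1913] zmax 0.106
  0.520 80 [-0.252  -0.1915] zmax 0.106
  0.532 
[... 538 characters left out ...]
-0.1996] zmax 0.105
  0.508 93 [-0.2578 -0.2011] zmax 0.105
  0.520 92 [-0.2592 -0.1999] zmax 0.105
  0.532 85 [-0.2582 -0.2001] zmax 0.104
caddytop 1276 ((550.0699462890625, 295.27313232421875), (100.2134017944336, 262.2757568359375), 81.68412780761719)
talllid 400 ((467.9100036621094, 311.3390197753906), (56.05869674682617, 53.071285247802734), 50.65882110595703)
lowlid 395 ((632.78173828125, 284.5386047363281), (54.925594329833984, 51.441429138183594), 29.78604507446289)
mill 909 ((753.917236328125, 150.4602813720703), (52.02751922607422, 46.191627502441406), 61.789947509765625)
purp 830 ((356.6251220703125, 115.26167297363281), (113.50296783447266, 109.88478088378906), 33.54583740234375)
```

```bash
cat > go.py <<'E'
from kin import *
def Rt(az,t,yaxis=None):
    "tool z tilted by t deg from down toward azimuth az deg; tool y = 90deg left of az"
    a,t=np.radians(az),np.radians(t)
    z=np.array([np.sin(t)*np.cos(a),np.sin(t)*np.sin(a),-np.cos(t)]); y=np.array([-np.sin(a),np.cos(a),0])
    return np.stack([np.cross(y,z),y,z],1)
def step(pos,Rm,p0=None,R0=None):
    s=robot.observe()
    p0=s['tool_pos'] if p0 is None else p0
    R0=R.from_euler('xyz',s['tool_rot']).as_matrix() if R0 is None else R0
    d=R0.T@(np.array(pos)-p0)/.1; r=R.from_matrix(R0.T@Rm).as_rotvec()/np.pi
    print(np.round(d,3),np.round(r,4)); return d,r
E
python3 - <<'E'
from go import *
Rp=Rt(7.9,20); g=np.array([.5037,-.1566,.0561])
step(g-.09*Rp[:,2],Rp)
E
```

```text
[ 0.214 -0.61   0.858] [-0.0078 -0.1111 -0.0447]
```

Call:
move_arm(motion=[[0.05, -0.15, 0.2, -0.002, -0.03, -0.011], [0.1, -0.3, 0.4, -0.004, -0.06, -0.022], [0.16, -0.45, 0.6, -0.006, -0.09, -0.033], [0.21, -0.61, 0.75, -0.008, -0.111, -0.045], [0.214, -0.61, 0.858, -0.008, -0.111, -0.045], [0.214, -0.61, 0.858, -0.008, -0.111, -0.045], [0.214, -0.61, 0.858, -0.008, -0.111, -0.045]])

```text
time: 2.28
tool_pos: [0.4745, -0.1606, 0.1415]
tool_rot: [-3.142, 0.35, -2.999]
contact_force: [-0.1, 0.2, -0.1]
opening: 0.0912
grip_force: 0.0
```

```bash
python3 - <<'E'
from go import *
Rp=Rt(7.9,20); g=np.array([.5037,-.1566,.0561])
step(g,Rp); s=robot.observe(); print(s['qpos'])
c=cam('wrist'); save(c,'w2',k=1.5); w=cloud(c).reshape(-1,3)
a=np.radians(7.9); u=np.array([np.cos(a),np.sin(a)]); v=np.array([-u[1],u[0]])
al=w[:,:2]@u; ac=w[:,:2]@v
for lo in np.arange(.412,.54,.012):
    k=(al>lo)&(al<lo+.012)&(w[:,2]>.07)&(w[:,2]<.107)&(abs(ac+.224)<.04)
    if k.sum()>20: print('  %.3f'%lo,k.sum(),np.round(np.percentile(ac[k],[1,99]),4))
E
```

```text
[ 0.016 -0.001  0.904] [0.0005 0.0002 0.0015]
[-0.63690605  0.26041033  1.97860662  0.38981382  0.68667295 -2.62710915]
  0.412 753 [-0.2476 -0.2035]
  0.424 1064 [-0.2505 -0.201 ]
  0.436 836 [-0.2509 -0.2008]
  0.448 769 [-0.2511 -0.2004]
  0.460 1547 [-0.2559 -0.1955]
  0.472 809 [-0.2557 -0.1958]
  0.484 727 [-0.2555 -0.1957]
  0.520 189 [-0.2535 -0.1978]
  0.532 503 [-0.2556 -0.1957]
```

View pics/w2.png

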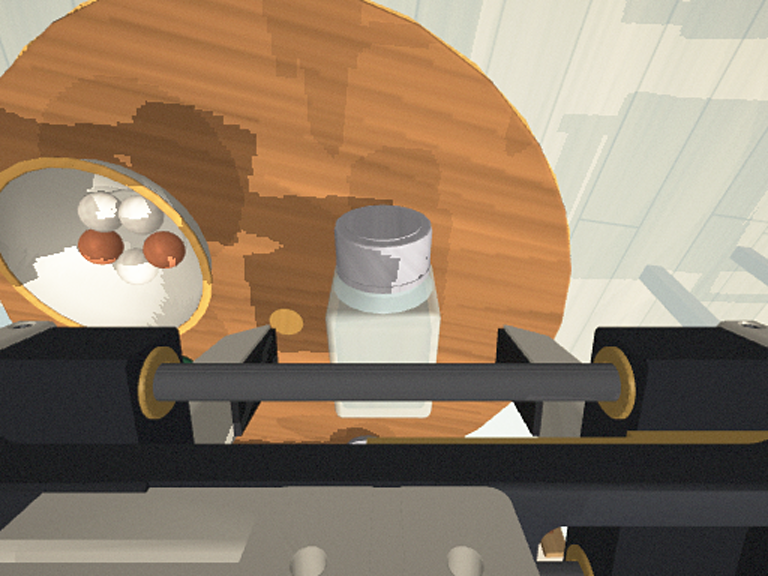

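The jar is centred between the fingers, with its lid at (383,245) and nothing in the way. I'll descend along the tool axis.

Call:
move_arm(motion=[[0.0, -0.01, 0.15, 0, 0, 0.001], [0.01, -0.01, 0.3, 0, 0, 0.001], [0.016, -0.01, 0.45, 0, 0, 0.001], [0.016, -0.01, 0.58, 0, 0, 0.001], [0.016, -0.01, 0.7, 0, 0, 0.001], [0.016, -0.01, 0.8, 0, 0, 0.001], [0.016, -0.01, 0.87, 0, 0, 0.001], [0.016, -0.01, 0.9, 0, 0, 0.001], [0.016, -0.01, 0.9, 0, 0, 0.001]])

```text
time: 3.45
tool_pos: [0.5028, -0.1578, 0.0558]
tool_rot: [3.14, 0.349, -3.002]
contact_force: [0.2, -0.5, 0.1]
opening: 0.0922
grip_force: 0.0
```

Call:
move_arm(motion=[[0, 0, 0, 0, 0, 0], [0, 0, 0, 0, 0, 0], [0, 0, 0, 0, 0, 0], [0, 0, 0, 0, 0, 0], [0, 0, 0, 0, 0, 0], [0, 0, 0, 0, 0, 0]], fingers=0.3, newtons=10)

```text
time: 4.2
tool_pos: [0.5029, -0.158, 0.056]
tool_rot: [3.141, 0.35, -3.002]
contact_force: [-0.2, -0.8, 2.6]
opening: 0.0619
grip_force: 10.0
```

Call:
move_arm(motion=[[0, 0, 0, 0, 0, 0], [0, 0, 0, 0, 0, 0], [0, 0, 0, 0, 0, 0], [0, 0, 0, 0, 0, 0]], fingers=0, newtons=40)

```text
time: 4.7
tool_pos: [0.5029, -0.158, 0.056]
tool_rot: [3.141, 0.35, -3.002]
contact_force: [-1.6, -1.2, 3.5]
opening: 0.062
grip_force: 40.0
```

```bash
python3 - <<'E'
from go import *
s=robot.observe(); print(s['qpos'],s['opening'],s['contact_force'])
p=s['tool_pos']
step(p+[0,0,.04],Rt(7.9,20)); step(p+[0,0,.1],Rt(7.9,20))
E
```

```text
[-0.59165629  0.45130047  2.00635539  0.52483446  0.47565512 -2.74649638] 0.06195334432103912 [-1.6390137  -1.22878787  3.52521264]
[-0.137  0.    -0.376] [0.0004 0.0002 0.0005]
[-0.343  0.001 -0.939] [0.0004 0.0002 0.0005]
```

Call:
move_arm(motion=[[-0.02, 0, -0.05, 0, 0, 0], [-0.05, 0, -0.14, 0, 0, 0], [-0.09, 0, -0.25, 0, 0, 0], [-0.137, 0, -0.376, 0, 0, 0], [-0.19, 0, -0.52, 0, 0, 0], [-0.24, 0, -0.66, 0, 0, 0], [-0.29, 0, -0.8, 0, 0, 0], [-0.343, 0, -0.939, 0, 0, 0], [-0.343, 0, -0.939, 0, 0, 0]])

```text
time: 5.82
tool_pos: [0.5034, -0.1583, 0.1575]
tool_rot: [-3.141, 0.352, -3.001]
contact_force: [-0.0, 1.1, -4.0]
opening: 0.0615
grip_force: 40.0
```

```bash
cat > plan.py <<'E'
from go import *
# fit wrist-centre kinematics not needed: only check wrist angles for end pose
Rp=R.from_euler('xyz',robot.observe()['tool_rot']).as_matrix()
def Rend(az): # jar upright, tool heading azimuth az, tilt 70
    return Rt(az,70)
E
python3 - <<'E'
from plan import *
s=robot.observe(); print(s['qpos'],s['contact_force'],s['opening'])
# choose Rend: jar frame in tool: jar -z = horizontal dir u ; must be -z world at end
a=np.radians(7.9); jd=Rp.T@[np.cos(a),np.sin(a),0]; print('jar down in tool',jd.round(3))
for az in(60,75,90,105):
    z=np.array([np.cos(np.radians(az))*.94,np.sin(np.radians(az))*.94,-.342])
    # tool y horizontal: perpendicular to az
    for sg in(1,-1):
        y=sg*np.array([-np.sin(np.radians(az)),np.cos(np.radians(az)),0]); Re=np.stack([np.cross(y,z),y,z],1)
        print(az,sg,'jar down world',(Re@jd).round(2),[wristik(Re,-.25,th).tolist() for th in(2.,2.4)])
c=cam('side'); save(c,'s2',(100,60,420,300),2.5)
E
```

```text
[-0.59158406  0.27670557  1.89762919  0.3506111   0.73126547 -2.53707182] [-0.01107349  1.08575217 -3.9877773 ] 0.061498917114220314
jar down in tool [-0.939 -0.002  0.344]
60 1 jar down world [0.32 0.56 0.76] [[1.35, 1.19, 2.8], [1.52, 1.13, 2.37]]
60 -1 jar down world [-0.  0. -1.] [[1.35, 1.19, -0.34], [1.52, 1.13, -0.77]]
75 1 jar down world [0.17 0.62 0.76] [[1.26, 1.42, 2.74], [1.34, 1.31, 2.35]]
75 -1 jar down world [-0.  0. -1.] [[1.26, 1.42, -0.4], [1.34, 1.31, -0.8]]
90 1 jar down world [0.   0.64 0.76] [[1.15, 1.64, 2.65], [1.15, 1.48, 2.29]]
90 -1 jar down world [-0.  0. -1.] [[1.15, 1.64, -0.49], [1.15, 1.48, -0.85]]
105 1 jar down world [-0.16  0.62  0.76] [[1.02, 1.85, 2.54], [0.96, 1.63, 2.2]]
105 -1 jar down world [-0.  0. -1.] [[1.02, 1.85, -0.6], [0.96, 1.63, -0.94]]
```

View pics/s2.png

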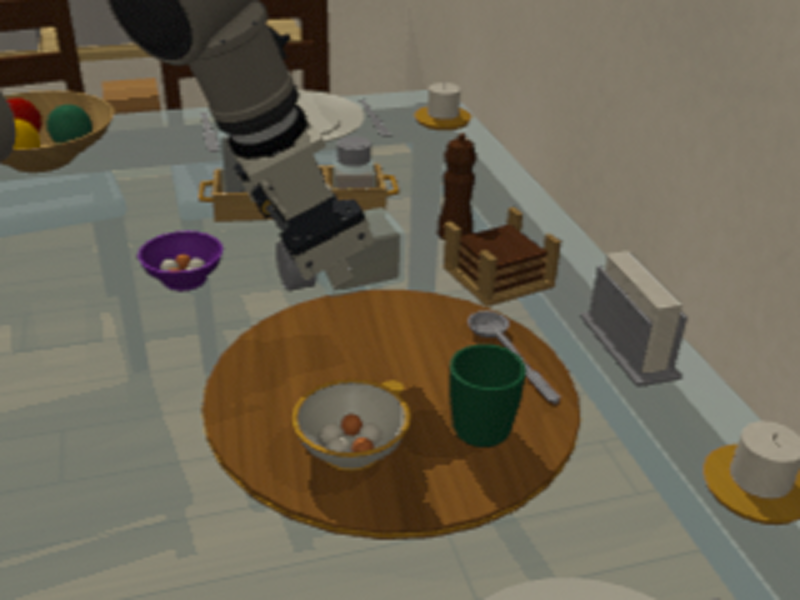

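The jar at (355,255) is held level and clear of the disc, and nothing was disturbed. Next I'll plan the swing that brings it upright, heading 81° so it matches the caddy row at about -9°.

```bash
python3 - <<'E'
from plan import *
from scipy.spatial.transform import Slerp
s=robot.observe(); p0=s['tool_pos']
az=np.radians(81); z=np.array([np.cos(az)*.9397,np.sin(az)*.9397,-.342]); y=-np.array([-np.sin(az),np.cos(az),0]); Re=np.stack([np.cross(y,z),y,z],1)
sl=Slerp([0,1],R.from_matrix([Rp,Re])); print('angle',np.degrees((R.from_matrix(Rp.T@Re)).magnitude()))
pe=np.array([.552,.125,.16])
for lo,hi in((0,.34),(.34,.67),(.67,1)):
    pa=p0+(pe-p0)*lo+[0,0,.04*np.sin(np.pi*lo)]; Ra=sl(lo).as_matrix()
    print('call')
    for f in np.linspace(lo,hi,5)[1:]:
        pf=p0+(pe-p0)*f+[0,0,.04*np.sin(np.pi*f)]; Rf=sl(f).as_matrix(); 
        q1=np.arctan2(pf[1],pf[0])-.2
        print(pf.round(3),'z',Rf[:,2].round(2),wristik(Rf,q1,2.15),end=' '); step(pf,Rf,pa,Ra)
E
```

```text
angle 130.2925340961503
call
[ 0.507 -0.134  0.167] z [ 0.25  0.11 -0.96] [ 0.29  0.84 -2.21] [-0.108  0.232 -0.076] [-0.023   0.0285  0.0494]
[ 0.511 -0.11   0.177] z [ 0.17  0.19 -0.97] [ 0.31  0.94 -2.02] [-0.213  0.465 -0.145] [-0.046   0.057   0.0988]
[ 0.515 -0.086  0.186] z [ 0.09  0.28 -0.96] [ 0.35  1.03 -1.84] [-0.313  0.697 -0.201] [-0.069   0.0856  0.1483]
[ 0.52  -0.062  0.193] z [ 0.03  0.38 -0.93] [ 0.42  1.12 -1.67] [-0.406  0.929 -0.238] [-0.092   0.1141  0.1977]
call
[ 0.524 -0.038  0.197] z [-0.01  0.47 -0.88] [ 0.5   1.19 -1.52] [0.059 0.227 0.051] [-0.0223  0.0277  0.048 ]
[ 0.528 -0.015  0.198] z [-0.04  0.56 -0.83] [ 0.6   1.25 -1.36] [0.114 0.446 0.127] [-0.0447  0.0554  0.0959]
[0.532 0.008 0.197] z [-0.05  0.65 -0.76] [ 0.71  1.29 -1.21] [0.166 0.654 0.227] [-0.067   0.0831  0.1439]
[0.536 0.032 0.193] z [-0.04  0.73 -0.68] [ 0.83  1.31 -1.06] [0.215 0.854 0.351] [-0.0893  0.1107  0.1919]
call
[0.54  0.055 0.187] z [-0.02  0.8  -0.6 ] [ 0.96  1.32 -0.91] [0.074 0.101 0.21 ] [-0.0223  0.0277  0.048 ]
[0.544 0.078 0.179] z [ 0.02  0.86 -0.51] [ 1.09  1.31 -0.77] [0.135 0.196 0.433] [-0.0447  0.0554  0.0959]
[0.548 0.102 0.17 ] z [ 0.08  0.9  -0.43] [ 1.23  1.28 -0.64] [0.188 0.286 0.665] [-0.067   0.0831  0.1439]
[0.552 0.125 0.16 ] z [ 0.15  0.93 -0.34] [ 1.36  1.24 -0.51] [0.237 0.373 0.902] [-0.0893  0.1107  0.1919]
```

Call:
move_arm(motion=[[-0.054, 0.116, -0.04, -0.0115, 0.014, 0.025], [-0.108, 0.232, -0.076, -0.023, 0.0285, 0.0494], [-0.16, 0.35, -0.11, -0.0345, 0.043, 0.074], [-0.213, 0.465, -0.145, -0.046, 0.057, 0.0988], [-0.263, 0.58, -0.173, -0.0575, 0.071, 0.1235], [-0.313, 0.697, -0.201, -0.069, 0.0856, 0.1483], [-0.36, 0.813, -0.22, -0.08, 0.1, 0.173], [-0.406, 0.929, -0.238, -0.092, 0.1141, 0.1977]])

```text
time: 6.88
tool_pos: [0.5196, -0.0614, 0.1916]
tool_rot: [2.774, -0.13, 2.738]
contact_force: [0.8, 0.0, -5.2]
opening: 0.062
grip_force: 40.0
```

Call:
move_arm(motion=[[0.03, 0.114, 0.025, -0.011, 0.014, 0.024], [0.059, 0.227, 0.051, -0.0223, 0.0277, 0.048], [0.087, 0.337, 0.089, -0.0335, 0.0415, 0.072], [0.114, 0.446, 0.127, -0.0447, 0.0554, 0.0959], [0.14, 0.55, 0.177, -0.056, 0.069, 0.12], [0.166, 0.654, 0.227, -0.067, 0.0831, 0.1439], [0.19, 0.754, 0.289, -0.078, 0.097, 0.168], [0.215, 0.854, 0.351, -0.0893, 0.1107, 0.1919]])

```text
time: 7.88
tool_pos: [0.5361, 0.0316, 0.1917]
tool_rot: [2.67, -0.7, 2.297]
contact_force: [0.0, -0.2, -4.2]
opening: 0.0621
grip_force: 40.0
```

Call:
move_arm(motion=[[0.037, 0.05, 0.105, -0.011, 0.014, 0.024], [0.074, 0.101, 0.21, -0.0223, 0.0277, 0.048], [0.105, 0.148, 0.321, -0.0335, 0.0415, 0.072], [0.135, 0.196, 0.433, -0.0447, 0.0554, 0.0959], [0.162, 0.241, 0.549, -0.056, 0.069, 0.12], [0.188, 0.286, 0.665, -0.067, 0.0831, 0.1439], [0.213, 0.33, 0.783, -0.078, 0.097, 0.168], [0.237, 0.373, 0.902, -0.0893, 0.1107, 0.1919], [0.237, 0.373, 0.902, -0.0893, 0.1107, 0.1919], [0.237, 0.373, 0.902, -0.0893, 0.1107, 0.1919]])

```text
time: 9.12
tool_pos: [0.5524, 0.1245, 0.1593]
tool_rot: [3.139, -1.22, 1.416]
contact_force: [-0.2, -1.0, -3.9]
opening: 0.0617
grip_force: 40.0
```

```bash
python3 - <<'E'
from go import *
s=robot.observe(); print(s['qpos'],s['contact_force'])
az=np.radians(81); z=np.array([np.cos(az)*.9397,np.sin(az)*.9397,-.342]); y=-np.array([-np.sin(az),np.cos(az),0]); Re=np.stack([np.cross(y,z),y,z],1)
p=np.array([.552,.125,.0685])
step(p+[0,0,.01],Re); step(p,Re)
c=cam('scene'); save(c,'s3',(200,100,460,340),2.5)
w=cloud(c).reshape(-1,3); c2=cam('side')
for n,w in (('sc',w),('si',cloud(c2).reshape(-1,3))):
    k=(abs(w[:,0]-.55)<.08)&(abs(w[:,1]-.11)<.07)&(w[:,2]>.03); print(n,k.sum(),np.percentile(w[k],1,axis=0).round(3),np.percentile(w[k],99,axis=0).round(3))
E
```

```text
[-0.46892465  0.73008274  1.76779112  1.11639203  1.46894247 -0.95996985] [-0.1810941  -0.99933663 -3.91072339]
[-0.758 -0.006  0.282] [-0.      0.0005  0.0003]
[-0.851 -0.006  0.316] [-0.      0.0005  0.0003]
sc 2269 [0.474 0.041 0.095] [0.628 0.145 0.225]
si 112 [0.471 0.041 0.208] [0.568 0.131 0.224]
```

View pics/s3.png

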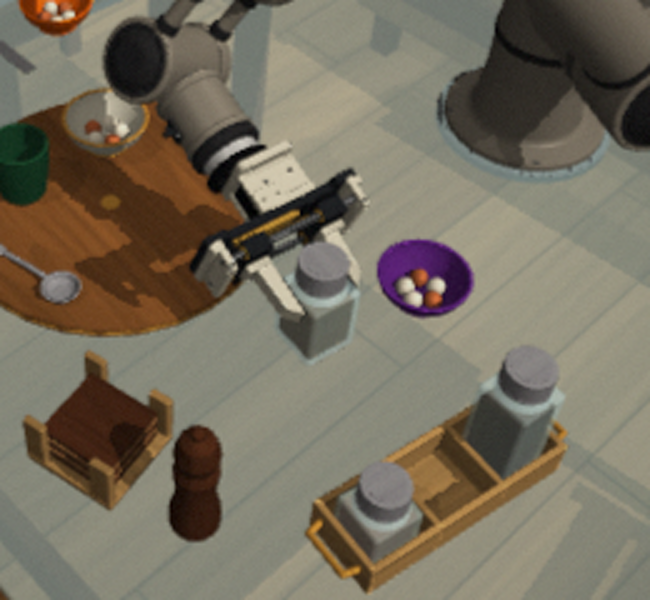

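The jar hangs upright at (325,300) over bare table, clear of the purple bowl and the caddy. I'll lower it.

Call:
move_arm(motion=[[-0.08, 0, 0.03, 0, 0, 0], [-0.18, 0, 0.067, 0, 0, 0], [-0.3, 0, 0.111, 0, 0, 0], [-0.42, 0, 0.156, 0, 0, 0], [-0.54, 0, 0.201, 0, 0, 0], [-0.65, 0, 0.241, 0, 0, 0], [-0.72, 0, 0.267, 0, 0, 0], [-0.758, 0, 0.281, 0, 0, 0], [-0.758, 0, 0.281, 0, 0, 0]])

```text
time: 10.35
tool_pos: [0.552, 0.1256, 0.0786]
tool_rot: [-3.138, -1.222, 1.41]
contact_force: [0.1, 0.3, -5.1]
opening: 0.0618
grip_force: 40.0
```

```bash
python3 - <<'E'
from go import *
s=robot.observe(); print(s['tool_pos'],s['tool_rot'],s['contact_force'],s['qpos'])
for n in('scene','side'):
    w=cloud(cam(n)).reshape(-1,3)
    for a,b in((.0,.03),(.1,.15)):
        k=(abs(w[:,0]-.55)<.04)&(abs(w[:,1]-.11)<.05)&(w[:,2]>a)&(w[:,2]<b); print(n,k.sum(),np.percentile(w[k],[1,99],axis=0).round(3).tolist() if k.any() else '', np.median(w[k][:,2]) if k.any() else '')
    h=w[(np.hypot(w[:,0]-.55,w[:,1]-.11)<.022)]; print(n,'lid',np.percentile(h[:,2],[50,90,98]))
E
```

```text
[0.55203691 0.12555617 0.07858969] [-3.13778107 -1.22228293  1.40985642] [ 0.0721516   0.31709116 -5.11788149] [-0.46785977  0.88256076  1.77190743  1.13746242  1.40284971 -1.10041106]
scene 302 [[0.513, 0.061, 0.0], [0.589, 0.159, 0.029]] 0.0028582739223786957
scene 535 [[0.51, 0.061, 0.101], [0.589, 0.138, 0.14]] 0.13036658192181583
scene lid [0.13180085 0.13444416 0.13608741]
side 0  
side 134 [[0.517, 0.061, 0.119], [0.573, 0.135, 0.137]] 0.1324786405902484
side lid [0.13308129 0.13424845 0.13441987]
```

Call:
move_arm(motion=[[-0.02, 0, 0.007, 0, 0, 0], [-0.04, 0, 0.014, 0, 0, 0], [-0.055, 0, 0.02, 0, 0, 0], [-0.065, 0, 0.024, 0, 0, 0], [-0.07, 0, 0.026, 0, 0, 0], [-0.07, 0, 0.026, 0, 0, 0]])

```text
time: 11.2
tool_pos: [0.552, 0.1256, 0.0719]
tool_rot: [-3.139, -1.223, 1.412]
contact_force: [-2.8, -1.6, 2.9]
opening: 0.0616
grip_force: 40.0
```

Call:
move_arm(motion=[[-0.005, 0, 0.002, 0, 0, 0], [-0.01, 0, 0.003, 0, 0, 0], [-0.01, 0, 0.003, 0, 0, 0]])

```text
time: 11.58
tool_pos: [0.5519, 0.1256, 0.0719]
tool_rot: [-3.141, -1.225, 1.414]
contact_force: [-4.9, -3.9, 10.4]
opening: 0.062
grip_force: 40.0
```

```bash
python3 - <<'E'
from go import *
s=robot.observe(); print(s['tool_pos'],s['contact_force'],s['torque'])
for n in('scene','side'):
    w=cloud(cam(n)).reshape(-1,3)
    h=w[(np.hypot(w[:,0]-.55,w[:,1]-.11)<.022)]; h=h[(h[:,2]>.115)&(h[:,2]<.135)]; print(n,'lid',np.percentile(h[:,2],[50,90,98]))
    A=np.c_[h[:,:2],np.ones(len(h))]; print(np.degrees(np.linalg.lstsq(A,h[:,2],rcond=None)[0][:2]))
E
```

```text
[0.55193258 0.1255739  0.07191847] [-4.85078349 -3.85634852 10.38686903] [0.14365484 0.19660231 0.46570406]
scene lid [0.12516497 0.12700194 0.12872215]
[-1.28217476  1.53603775]
side lid [0.1261096  0.12717615 0.12754918]
[-0.82338945  1.7335268 ]
```

Call:
move_arm(motion=[[0, 0, 0, 0, 0, 0], [0, 0, 0, 0, 0, 0], [0, 0, 0, 0, 0, 0]], newtons=8)

```text
time: 12.05
tool_pos: [0.5517, 0.1258, 0.0717]
tool_rot: [-3.139, -1.225, 1.412]
contact_force: [-5.2, -3.2, 7.4]
opening: 0.0619
grip_force: 8.0
```

Call:
move_arm(motion=[[0, 0, 0, 0, 0, 0], [0, 0, 0, 0, 0, 0], [0, 0, 0, 0, 0, 0]], newtons=3)

```text
time: 12.42
tool_pos: [0.5517, 0.1259, 0.0704]
tool_rot: [-3.137, -1.223, 1.41]
contact_force: [-3.8, 0.0, 4.2]
opening: 0.0619
grip_force: 3.0
```

Call:
move_arm(motion=[[0, 0, 0, 0, 0, 0], [0, 0, 0, 0, 0, 0], [0, 0, 0, 0, 0, 0], [0, 0, 0, 0, 0, 0], [0, 0, 0, 0, 0, 0]], fingers=1)

```text
time: 13.05
tool_pos: [0.5521, 0.1255, 0.0701]
tool_rot: [-3.138, -1.222, 1.41]
contact_force: [0.4, -0.5, -0.2]
opening: 0.0917
grip_force: 0.0
```

```bash
python3 - <<'E'
from go import *
s=robot.observe(); print(s['tool_pos'],s['contact_force'],s['opening'])
P=[]
for n in('scene','side'):
    w=cloud(cam(n)).reshape(-1,3)
    h=w[(np.hypot(w[:,0]-.55,w[:,1]-.11)<.04)]; h=h[(h[:,2]>.12)&(h[:,2]<.13)]; P.append(h[:,:2]); print(n,'lid',np.median(h[:,2]),cv2.minEnclosingCircle((h[:,:2]*1000).astype(np.float32)))
    h=h[np.hypot(h[:,0]-.55,h[:,1]-.11)<.02];A=np.c_[h[:,:2],np.ones(len(h))]; print(np.degrees(np.linalg.lstsq(A,h[:,2],rcond=None)[0][:2]))
E
```

```text
[0.55205232 0.12550274 0.07013159] [ 0.38703161 -0.51922345 -0.24673519] 0.09167400478104157
scene lid 0.12463356816847748 ((548.6937866210938, 112.7011489868164), 26.959285736083984)
[-0.76606706  1.45596539]
side lid 0.12543996094265975 ((548.6292114257812, 109.06973266601562), 26.945676803588867)
[-0.59644717 -1.14293705]
```

Call:
move_arm(motion=[[0, 0, -0.08, 0, 0, 0], [0, 0, -0.2, 0, 0, 0], [0, 0, -0.35, 0, 0, 0], [0, 0, -0.5, 0, 0, 0], [0, 0, -0.63, 0, 0, 0], [0, 0, -0.72, 0, 0, 0], [0.25, 0, -0.8, 0, 0, 0], [0.5, 0, -0.87, 0, 0, 0], [0.75, 0, -0.95, 0, 0, 0], [1, 0, -1, 0, 0, 0], [1, 0, -1, 0, 0, 0]])

```text
time: 14.52
tool_pos: [0.543, 0.0663, 0.1996]
tool_rot: [3.136, -1.221, 1.419]
contact_force: [-0.3, 0.2, 0.0]
opening: 0.0919
grip_force: 0.0
```

```bash
python3 - <<'E'
from go import *
from scipy.spatial.transform import Slerp
s=robot.observe(); p0=s['tool_pos']; R0=R.from_euler('xyz',s['tool_rot']).as_matrix()
print(p0,s['qpos'])
pe=np.array([.549,.111,.215])
for sg in(1,-1):
    y=sg*np.array([np.cos(np.radians(81)),np.sin(np.radians(81)),0]); z=np.array([0,0,-1.]); Re=np.stack([np.cross(y,z),y,z],1)
    print(sg,wristik(Re,.07,1.9)); step(pe,Re); 
    sl=Slerp([0,1],R.from_matrix([R0,Re]))
    for f in (.25,.5,.75): print('   ',sl(f).as_matrix()[:,2].round(2),wristik(sl(f).as_matrix(),-.2,2.1))
P=[]
c=cam('scene');w=cloud(c).reshape(-1,3)
for n,w in(('scene',w),('side',cloud(cam('side')).reshape(-1,3))):
    h=w[(np.hypot(w[:,0]-.55,w[:,1]-.11)<.04)]; h=h[(h[:,2]>.12)&(h[:,2]<.13)]; P.append(h[:,:2]); print(n,'lid',len(h),np.median(h[:,2]),cv2.minEnclosingCircle((h[:,:2]*1000).astype(np.float32)))
E
```

```text
[0.54299071 0.06632792 0.19962717] [-0.57240843  0.67484469  1.71692512  1.03482547  1.57796335 -0.89940807]
1 [ 0.    1.24 -1.34]
[ 0.299 -0.01   0.371] [ 0.302  -0.3012 -0.4308]
    [-0.06  0.82 -0.58] [ 0.91  1.47 -0.82]
    [-0.17  0.59 -0.79] [ 0.58  1.41 -1.12]
    [-0.14  0.29 -0.94] [ 0.28  1.26 -1.39]
-1 [0.   1.24 1.8 ]
[ 0.299 -0.01   0.371] [-0.3013 -0.3021  0.4316]
    [ 0.31  0.76 -0.58] [ 1.09  1.13 -0.13]
    [ 0.34  0.51 -0.79] [0.78 0.93 0.37]
    [ 0.23  0.23 -0.94] [0.36 0.89 0.98]
scene lid 248 0.12457808161620271 ((549.2785034179688, 111.75343322753906), 27.805959701538086)
side lid 0 nan ((0.0, 0.0), 0.0)
  return _methods._mean(a, axis=axis, dtype=dtype,
  ret = ret.dtype.type(ret / rcount)
```

Call:
move_arm(motion=[[0.3, 0, -0.1, 0, 0, 0], [0.45, 0, -0.09, 0.03, -0.03, -0.043], [0.55, 0, -0.04, 0.06, -0.06, -0.086], [0.6, -0.01, 0, 0.09, -0.09, -0.129], [0.6, -0.01, 0.05, 0.12, -0.12, -0.172], [0.6, -0.01, 0.1, 0.15, -0.15, -0.215], [0.6, -0.01, 0.15, 0.18, -0.18, -0.258], [0.55, -0.01, 0.2, 0.21, -0.21, -0.301], [0.5, -0.01, 0.28, 0.242, -0.241, -0.345], [0.4, -0.01, 0.33, 0.272, -0.271, -0.388], [0.3, -0.01, 0.37, 0.302, -0.301, -0.431], [0.299, -0.01, 0.371, 0.302, -0.3012, -0.4308]])

```text
time: 16.12
tool_pos: [0.5474, 0.1124, 0.2122]
tool_rot: [3.141, -0.007, 2.987]
contact_force: [-0.2, 0.3, -0.2]
opening: 0.0919
grip_force: 0.0
```

```bash
python3 - <<'E'
from go import *
s=robot.observe(); print(s['tool_pos'],s['qpos'])
c=cam('wrist'); save(c,'w4',k=1.2); w=cloud(c).reshape(-1,3)
h=w[(np.hypot(w[:,0]-.55,w[:,1]-.11)<.04)]; h=h[(h[:,2]>.12)&(h[:,2]<.13)]; print('lid',len(h),np.median(h[:,2]),cv2.minEnclosingCircle((h[:,:2]*1000).astype(np.float32)))
b=w[(np.hypot(w[:,0]-.55,w[:,1]-.11)<.05)]; b=b[(b[:,2]>.02)&(b[:,2]<.09)]; print('body',len(b),cv2.minAreaRect((b[:,:2]*1000).astype(np.float32)))
for n in('scene',):
  w=cloud(cam(n)).reshape(-1,3)
  h=w[(np.hypot(w[:,0]-.55,w[:,1]-.11)<.05)]; h=h[(h[:,2]>.02)&(h[:,2]<.088)]; print(n,cv2.minAreaRect((h[:,:2]*1000).astype(np.float32)))
y=np.array([np.cos(np.radians(81)),np.sin(np.radians(81)),0]); z=np.array([0,0,-1.]); Re=np.stack([np.cross(y,z),y,z],1)
step([.549,.111,.091],Re)
E
```

```text
[0.54739283 0.11236783 0.21218694] [ 0.06441832  0.41897008  1.44740046  0.00163024  1.28161998 -1.35228757]
lid 2215 0.1248865715207211 ((548.8639526367188, 111.52481842041016), 25.834192276000977)
body 1185 ((548.0759887695312, 111.65742492675781), (62.086570739746094, 60.17477798461914), 80.97218322753906)
scene ((549.8948364257812, 113.90337371826172), (62.76117706298828, 62.100303649902344), 80.59845733642578)
[-0.012 -0.005  1.222] [ 0.0006 -0.0018 -0.0004]
```

View pics/w4.png

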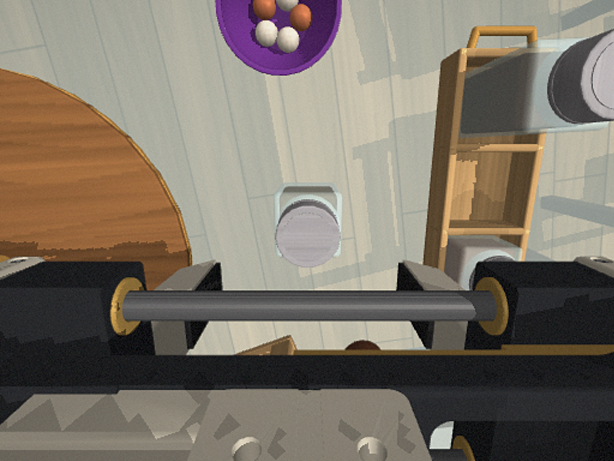

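The jar stands square at (308,228) with its lid centred between the fingers. The empty bay shows at (487,185). I'll descend on the lid.

Call:
move_arm(motion=[[-0.01, 0, 0.12, 0, -0.002, 0], [-0.01, 0, 0.28, 0, -0.002, 0], [-0.012, 0, 0.45, 0, -0.002, 0], [-0.012, 0, 0.62, 0, -0.002, 0], [-0.012, 0, 0.77, 0, -0.002, 0], [-0.012, 0, 0.9, 0, -0.002, 0], [-0.012, 0, 0.97, 0, -0.002, 0], [-0.012, 0, 1.0, 0, -0.002, 0]])

```text
time: 17.23
tool_pos: [0.5498, 0.1111, 0.1134]
tool_rot: [3.14, 0.003, 2.984]
contact_force: [0.4, -0.4, 0.3]
opening: 0.0919
grip_force: 0.0
```

Call:
move_arm(motion=[[0, 0, 0.06, 0, 0, 0], [0, 0, 0.12, 0, 0, 0], [0, 0, 0.17, 0, 0, 0], [0, 0, 0.2, 0, 0, 0], [0, 0, 0.21, 0, 0, 0], [0, 0, 0.21, 0, 0, 0]])

```text
time: 17.98
tool_pos: [0.5499, 0.1111, 0.0928]
tool_rot: [3.14, 0.003, 2.984]
contact_force: [-0.3, -0.7, -0.1]
opening: 0.0919
grip_force: 0.0
```

Call:
move_arm(motion=[[0, 0, 0, 0, 0, 0], [0, 0, 0, 0, 0, 0], [0, 0, 0, 0, 0, 0], [0, 0, 0, 0, 0, 0], [0, 0, 0, 0, 0, 0], [0, 0, 0, 0, 0, 0], [0, 0, 0, 0, 0, 0]], fingers=-0.2, newtons=10)

```text
time: 18.85
tool_pos: [0.5498, 0.111, 0.0928]
tool_rot: [3.141, 0.003, 2.984]
contact_force: [0.5, -0.8, 0.5]
opening: 0.0519
grip_force: 10.0
```

Call:
move_arm(motion=[[0, 0, 0, 0, 0, 0], [0, 0, 0, 0, 0, 0], [0, 0, 0, 0, 0, 0], [0, 0, 0, 0, 0, 0]], newtons=40)

```text
time: 19.35
tool_pos: [0.5499, 0.111, 0.0928]
tool_rot: [3.14, 0.003, 2.984]
contact_force: [0.1, -1.4, 1.0]
opening: 0.0516
grip_force: 40.0
```

Call:
move_arm(motion=[[0, 0, -0.04, 0, 0, 0], [0, 0, -0.12, 0, 0, 0], [0, 0, -0.23, 0, 0, 0], [0, 0, -0.36, 0, 0, 0], [0, 0, -0.5, 0, 0, 0], [0, 0, -0.63, 0, 0, 0], [0, 0, -0.75, 0, 0, 0], [0, 0, -0.83, 0, 0, 0], [0, 0, -0.85, 0, 0, 0], [0, 0, -0.85, 0, 0, 0]])

```text
time: 20.6
tool_pos: [0.5494, 0.1111, 0.1775]
tool_rot: [3.14, 0.003, 2.984]
contact_force: [-0.4, 0.2, -4.6]
opening: 0.0518
grip_force: 40.0
```

```bash
python3 - <<'E'
from go import *
s=robot.observe(); print(s['tool_pos'],s['opening'],s['contact_force'])
for n in('wrist','scene','side'):
    w=cloud(cam(n)).reshape(-1,3)
    k=(abs(w[:,0]-.55)<.15)&(abs(w[:,1]-.298)<.07)
    t=w[k&(w[:,2]>.0435)&(w[:,2]<.0485)]
    a=np.radians(-9.2); u=np.array([np.cos(a),np.sin(a)]); v=np.array([-u[1],u[0]]); q=(t[:,:2]-[.55,.298])
    U=q@u;V=q@v
    print(n,len(t))
    if len(t): print(' U hist',[(int(b*1000),int(h)) for h,b in zip(*np.histogram(U[abs(V)<.035],np.arange(-.15,.15,.004))) if h>3])
    if len(t): print(' V hist',[(int(b*1000),int(h)) for h,b in zip(*np.histogram(V[abs(U)<.035],np.arange(-.06,.06,.004))) if h>3])
    f=w[k&(w[:,2]>.003)&(w[:,2]<.013)]; q=f[:,:2]-[.55,.298]; 
    if len(f): print(' floor',len(f),np.percentile(q@u,[1,99]).round(3),np.percentile(q@v,[1,99]).round(3))
    for nm,z in(('tall',.166),('low',.102)):
        h=w[k&(abs(w[:,2]-z)<.005)]; 
        if len(h)>50: print(nm,cv2.minEnclosingCircle((h[:,:2]*1000).astype(np.float32)))
E
```

```text
[0.54939463 0.11105139 0.17752136] 0.05182871807957743 [-0.43968179  0.20000722 -4.58541955]
wrist 4236
 U hist [(-129, 94), (-125, 161), (-121, 76), (-109, 7), (-105, 16), (-101, 12), (-97, 11), (-93, 13), (-89, 12), (-85, 12), (-81, 13), (-77, 10), (-73, 11), (-69, 13), (-65, 14), (-61, 9), (-57, 11), (-53, 9), (-45, 182), (-41, 270), (-37, 79), (38, 183), (42, 224), (46, 39), (54, 84), (58, 8), (62, 8)]
 V hist [(-47, 264), (-43, 222), (-39, 28), (36, 308), (40, 222), (44, 23)]
 floor 4223 [-0.12   0.065] [-0.048  0.038]
low ((547.4216918945312, 288.20086669921875), 112.63081359863281)
scene 676
 U hist [(-129, 5), (-125, 5), (-57, 15), (-53, 16), (-45, 23), (-41, 27), (-37, 10), (38, 15), (42, 15), (114, 21), (122, 30), (126, 38), (130, 7)]
 V hist [(-47, 9), (-43, 26), (-39, 20), (36, 16), (40, 32), (44, 25)]
 floor 809 [-0.124  0.146] [-0.074  0.08 ]
tall ((467.2040710449219, 312.5511474609375), 27.780471801757812)
low ((552.956298828125, 310.68402099609375), 111.63136291503906)
side 191
 U hist [(-129, 9), (-125, 6), (-45, 8), (-41, 9), (118, 4), (122, 4), (126, 5)]
 V hist [(-51, 5), (-47, 4), (-43, 6), (36, 6)]
 floor 158 [-0.148  0.153] [-0.078  0.037]
tall ((468.91839599609375, 308.5115051269531), 28.562026977539062)
low ((544.2494506835938, 289.51812744140625), 111.79493713378906)
```

```bash
python3 - <<'E'
from go import *
y=np.array([np.cos(np.radians(81)),np.sin(np.radians(81)),0]); z=np.array([0,0,-1.]); Re=np.stack([np.cross(y,z),y,z],1)
p=robot.observe()['tool_pos']; q=np.array([.551,.2965,.1775])
step((p+q)/2,Re); step(q,Re)
E
```

```text
[ 0.137  0.917 -0.001] [ 0.0003  0.0007 -0.0002]
[ 0.274  1.834 -0.002] [ 0.0003  0.0007 -0.0002]
```

Call:
move_arm(motion=[[0.01, 0.06, 0, 0, 0, 0], [0.027, 0.18, 0, 0, 0, 0], [0.048, 0.32, 0, 0, 0, 0], [0.07, 0.47, 0, 0, 0, 0], [0.092, 0.62, 0, 0, 0, 0], [0.115, 0.77, 0, 0, 0, 0], [0.137, 0.917, 0, 0, 0, 0]])

```text
time: 21.62
tool_pos: [0.5504, 0.2049, 0.1778]
tool_rot: [3.14, 0.003, 2.984]
contact_force: [0.4, 0.3, -5.4]
opening: 0.0512
grip_force: 40.0
```

Call:
move_arm(motion=[[0.02, 0.15, 0, 0, 0.001, 0], [0.043, 0.29, 0, 0, 0.001, 0], [0.065, 0.43, 0, 0, 0.001, 0], [0.085, 0.57, 0, 0, 0.001, 0], [0.105, 0.7, 0, 0, 0.001, 0], [0.122, 0.81, 0, 0, 0.001, 0], [0.133, 0.88, 0, 0, 0.001, 0], [0.137, 0.917, 0, 0, 0.001, 0], [0.137, 0.917, 0, 0, 0.001, 0], [0.137, 0.917, 0, 0, 0.001, 0]])

```text
time: 22.88
tool_pos: [0.5513, 0.2961, 0.1779]
tool_rot: [3.141, 0.0, 2.984]
contact_force: [0.7, 0.7, -4.7]
opening: 0.0516
grip_force: 40.0
```

```bash
python3 - <<'E'
from go import *
s=robot.observe(); print(s['tool_pos'],s['contact_force'])
a=np.radians(-9.2); u=np.array([np.cos(a),np.sin(a)]); v=np.array([-u[1],u[0]])
for n in('wrist','scene','side'):
    c=cam(n)
    if n=='scene': save(c,'s5',(280,170,470,340),4)
    w=cloud(c).reshape(-1,3); q=w[:,:2]-[.5503,.297]; U=q@u;V=q@v
    k=(abs(U)<.05)&(abs(V)<.05)
    j=k&(w[:,2]>.085)&(w[:,2]<.155); 
    if j.any(): print(n,'jar body',j.sum(),np.percentile(U[j],[1,99]).round(3),np.percentile(V[j],[1,99]).round(3))
    t=(w[:,2]>.0435)&(w[:,2]<.0485)&(abs(V)<.035)&(abs(U)<.06)
    print('  walls U',[(int(b*1000),int(h)) for h,b in zip(*np.histogram(U[t],np.arange(-.06,.06,.004))) if h>3])
    t=(w[:,2]>.0435)&(w[:,2]<.0485)&(abs(U)<.035)&(abs(V)<.06)
    print('  walls V',[(int(b*1000),int(h)) for h,b in zip(*np.histogram(V[t],np.arange(-.06,.06,.004))) if h>3])
E
```

```text
[0.55133495 0.29612283 0.1778874 ] [ 0.74005911  0.70525611 -4.68909524]
wrist jar body 1022 [-0.031 -0.029] [-0.029  0.028]
  walls U [(-47, 67), (-43, 262), (-39, 194)]
  walls V [(-47, 40), (-43, 76), (-39, 32), (36, 35), (40, 76), (44, 33)]
scene jar body 546 [-0.027  0.032] [-0.028  0.032]
  walls U [(-55, 5), (-47, 5), (-43, 10), (-39, 4), (36, 6), (40, 16), (44, 8)]
  walls V [(-43, 15), (-39, 12), (36, 8), (40, 30), (44, 24)]
side jar body 292 [-0.032  0.028] [-0.037 -0.025]
  walls U [(-47, 7), (-43, 7), (36, 5), (40, 8)]
  walls V [(-47, 18), (-43, 8), (36, 11), (40, 8)]
```

View pics/s5.png

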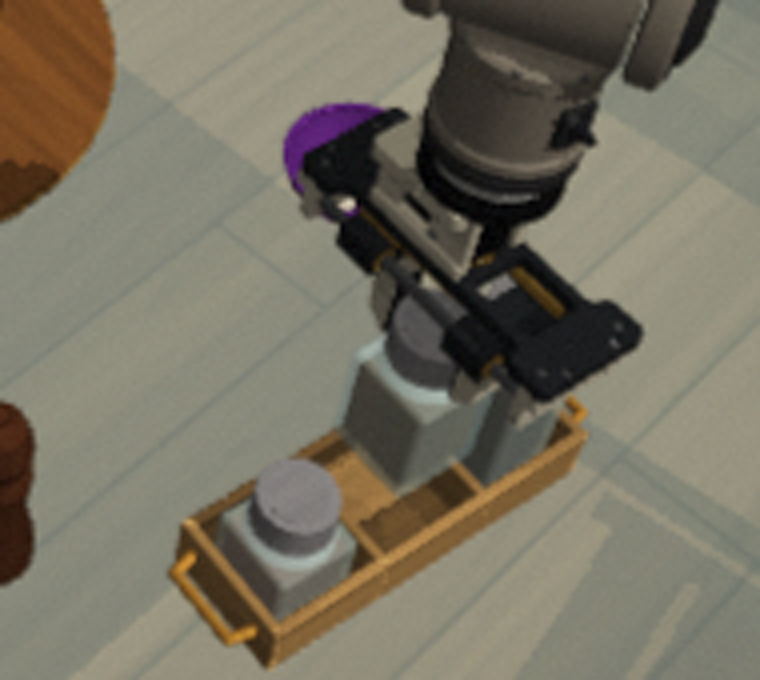

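The jar hangs over the middle bay at (420,400), centred within 1–2 mm, and the gripper clears the tall jar. I'll lower it.

Call:
move_arm(motion=[[0, 0, 0.05, 0, 0, 0], [0, 0, 0.14, 0, 0, 0], [0, 0, 0.25, 0, 0, 0], [0, 0, 0.36, 0, 0, 0], [0, 0, 0.47, 0, 0, 0], [0, 0, 0.57, 0, 0, 0], [0, 0, 0.65, 0, 0, 0], [0, 0, 0.7, 0, 0, 0], [0, 0, 0.72, 0, 0, 0], [0, 0, 0.72, 0, 0, 0]])

```text
time: 24.28
tool_pos: [0.5514, 0.2966, 0.106]
tool_rot: [3.14, 0.0, 2.984]
contact_force: [0.5, 0.0, -5.2]
opening: 0.051
grip_force: 40.0
```

Call:
move_arm(motion=[[0, 0, 0.01, 0, 0, 0], [0, 0, 0.02, 0, 0, 0], [0, 0, 0.03, 0, 0, 0], [0, 0, 0.04, 0, 0, 0], [0, 0, 0.045, 0, 0, 0], [0, 0, 0.045, 0, 0, 0]])

```text
time: 25.02
tool_pos: [0.5513, 0.2966, 0.1013]
tool_rot: [3.14, -0.0, 2.984]
contact_force: [-1.1, 1.0, -3.6]
opening: 0.0511
grip_force: 40.0
```

Call:
move_arm(motion=[[0, 0, 0.005, 0, 0, 0], [0, 0, 0.01, 0, 0, 0], [0, 0, 0.01, 0, 0, 0]])

```text
time: 25.4
tool_pos: [0.5514, 0.2966, 0.1008]
tool_rot: [3.14, 0.0, 2.984]
contact_force: [-0.9, -1.8, 0.2]
opening: 0.0513
grip_force: 40.0
```

Call:
move_arm(motion=[[0, 0, 0.003, 0, 0, 0], [0, 0, 0.003, 0, 0, 0], [0, 0, 0.003, 0, 0, 0]], newtons=6)

```text
time: 25.78
tool_pos: [0.5515, 0.2966, 0.1008]
tool_rot: [3.14, 0.001, 2.984]
contact_force: [-3.7, -1.3, 6.8]
opening: 0.0517
grip_force: 6.0
```

Call:
move_arm(motion=[[0, 0, 0, 0, 0, 0], [0, 0, 0, 0, 0, 0], [0, 0, 0, 0, 0, 0], [0, 0, 0, 0, 0, 0], [0, 0, 0, 0, 0, 0]], fingers=1, newtons=3)

```text
time: 26.4
tool_pos: [0.5513, 0.2966, 0.1]
tool_rot: [3.14, 0.0, 2.984]
contact_force: [0.2, 0.4, 0.1]
opening: 0.091
grip_force: 0.0
```

Call:
move_arm(motion=[[0, 0, -0.05, 0, 0, 0], [0, 0, -0.15, 0, 0, 0], [0, 0, -0.3, 0, 0, 0], [0, 0, -0.45, 0, 0, 0], [0, 0, -0.6, 0, 0, 0], [0, 0, -0.75, 0, 0, 0], [0, 0, -0.9, 0, 0, 0], [0, 0, -1, 0, 0, 0], [0, -0.3, -1, 0, 0, 0], [0, -0.6, -1, 0, 0, 0], [0, -0.8, -1, 0, 0, 0], [0, -0.8, -1, 0, 0, 0]])

```text
time: 27.9
tool_pos: [0.5388, 0.2165, 0.2003]
tool_rot: [3.14, 0.0, 2.982]
contact_force: [0.3, -0.2, 0.5]
opening: 0.092
grip_force: 0.0
```

```bash
python3 - <<'E'
from go import *
c=cam('scene'); save(c,'s6',k=1.5); w=cloud(c).reshape(-1,3)
h=w[(np.hypot(w[:,0]-.55,w[:,1]-.297)<.035)&(w[:,2]>.122)&(w[:,2]<.14)]; print(len(h),np.median(h[:,2]),cv2.minEnclosingCircle((h[:,:2]*1000).astype(np.float32)))
A=np.c_[h[:,:2],np.ones(len(h))]; print(np.degrees(np.linalg.lstsq(A,h[:,2],rcond=None)[0][:2]))
print(robot.observe()['time'])
E
```

```text
353 0.13250937266127694 ((548.2479858398438, 299.6371154785156), 27.942113876342773)
[-3.46123412 -1.31430874]
27.95
```

View pics/s6.png

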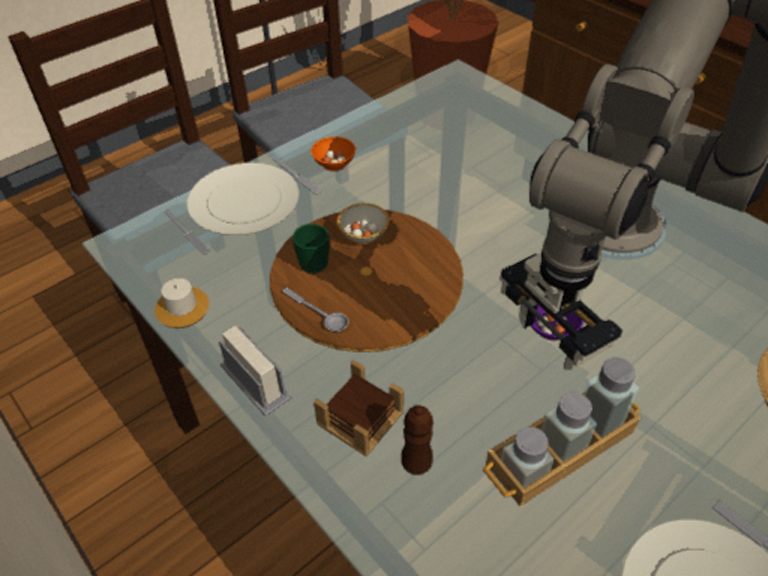

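The jar stands in the middle bay at (572,425), its lid top 132 mm above the table as expected. The dish, cup, spoon, rack and mill are where they were.

```bash
python3 -c "
from cell import robot
print(robot.hand_in())"
```

```text
the job is handed in; nothing more can be done
None
```

The tipped jar was stood upright on the bare table and let go, then picked up by its lid and set upright in the caddy's middle bay; I handed the job in at about 28 s with the gripper clear, and no result came back.

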